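Make up two dental case trays

ROBOT

A 6-joint arm with a two-finger parallel gripper is mounted at the origin on the work surface. World frame = base frame: x ahead of the robot, y to its left, z up, the work surface at z = 0. Lengths are in mm, angles in degrees, forces in N, time in s.
With the tool pointing down it reaches from about 300 to 850 mm from the base axis. Payload 4.2 kg.
Tool frame: the origin (TCP) lies midway between the tips of the shut fingers; the grasp point (between the pads) lies 19 mm behind it; z points along the fingers, y is the line along which they close (so a half turn about z gives the same grasp; the last joint's range is limited). The gripper opens to 91 mm and grips with 3 to 60 N. Pads are 32 mm wide; open, the fingers measure 118 mm over their backs; the gripper's body (76 mm by 178 mm) begins 60 mm behind the grasp point.
Start: joints at [66.463, 18.312, 89.639, -0, 72.044, -1.146], TCP at [219.037, 531.663, 213.976] pointing down, gripper open.
Joint ranges: [-177.97, 177.97], [-48.28, 115.42], [12.27, 149.76], [-77.06, 257.06], [2.81, 150.46], [-146.56, 146.56]. Speed limits (degrees/s): [147.25, 147.25, 180, 180, 180, 180].

INTERFACE

Orientations are given as [roll, pitch, yaw] about the fixed x, y, z axes, in that order (R = Rz(yaw) Ry(pitch) Rx(roll)).
In Python, from workcell import env gives the robot as it stands.
- The arm moves only by the shell command python3 -m jog 'ROWS' [FORCE]. ROWS is a JSON object of lists of equal length, an entry for each row: "jaw": the finger opening in mm, from 0 to 91.2; "slide": the shift along the tool's x, y, z in units of 30 mm (1.0 is 30 mm), a list of three; "spin": the turn about the tool's z in units of 8 degrees (1.0 is 8 degrees). In form: {"jaw": [jaw, ...], "slide": [[dx, dy, dz], ...], "spin": [spin, ...]}. A call has 1 to 10 rows; each row shifts and turns the commanded pose from where the row before left it, along the tool's axes as they then stand; what a row does not reach is not made up. A row lasts 1/10 s, in which the tool goes at most 50 mm and 8.59 degrees, less where a joint would pass 70% of its speed; a pose out of reach is approached as far as the arm can. A call is refused whole if a number of a shift passes 1 or a number of a turn 1, either way. A call with a gripper value outside its range is refused whole. The fingers move at their own pace and stop on an object; FORCE is the grip in N (left out, the last holds). Time passes only in rows, so rows that do not move let the fingers close. It gives the time, the measured TCP pose, the force, the opening and the grip force at its end, in the units of the state.
- env.state(): the state, without advancing time (a new reading comes with each control period).
- env.grab_frame(name): name is "side" or "top"; returns the picture (480x640x3 uint8, red, green, blue); there is no depth.
- env.camera_model(name): a dict with "fx", "fy", "cx", "cy" (pixels), "camera_from_world" (4x4, takes a point from world to camera coordinates). Camera axes: x right, y up, looking along -z (the intrinsics and any distortion apply to the point x, -y, -z); pixel columns grow to the right and rows downward; lengths in mm; the calibration is good to about 2 mm. A picture is of the moment at which its call begins. camera_model takes no time and is no camera call.
- env.job_done(): hands the job in; it is judged then, once.
The state is a dict: "time_s": time; "qpos": joint angles; "qvel": joint speeds; "effort": joint torques, N m; "ee_pos": TCP position; "ee_rot": TCP orientation; "force": force on the tool from outside, world axes, zero at the start; "torque": the same for the moment, N m; "gripper_width": finger opening in mm; "gripper_force": force on a finger pad.
Only numpy, scipy, OpenCV 4.12 (cv2) and the standard library are available. Lean on these libraries where they do the work, as an engineer would, in place of code of your own. Each camera call takes 0.05 s, during which the arm holds its last target. There are 200 camera calls.

TASK

Make up the two green case trays from the stock on the bench. In the three-bay tray put the lower plaster model (the open horseshoe) in the large bay and the narrow casting ring and the bur block in the two small bays, one in each, either way round; in the two-bay tray put the upper plaster model (the one with the closed palate) in the large bay and the flat wax tin in the small one. Everything must stand upright, flat on the floor of its bay; set the plaster models down without dropping them, and leave the wide casting ring and the tall jar where they are.

Things in the scene. Friction and masses are not known exactly. Their poses are not given: they have to be found in the camera images.
- three_bay_tray: Low green case tray, fixed to the bench, 224 (own x) by 92 mm; floor 3 mm thick; walls and dividers 4 mm thick, tops 12 mm above the bench. Three bays along x, each 84 mm wide in y about y = 0: large, 84 long, centre x -66; small, 62 long, centre x +11; small, 62 long, centre x +77. Origin: centre of underside. Stands left or right of the stock, x away from the robot within 0.2 rad.
- two_bay_tray: Low green case tray, fixed to the bench, 158 (own x) by 92 mm; floor 3 mm thick; walls and dividers 4 mm thick, tops 12 mm above the bench. Two bays along x, each 84 mm wide in y about y = 0: large, 84 long, centre x -33; small, 62 long, centre x +44. Origin: centre of underside. Stands left or right of the stock, x away from the robot within 0.2 rad.
- lower_model: Lower plaster model, yellow dental stone, about 80 g: an open horseshoe, the bench seen through the 24 mm gap between its two 16 mm wide legs. D-shaped base 58 mm long (x: -29 rounded front, +29 flat back), 56 wide (y), 24 high; teeth on top to 33. Grip across the parallel sides (y = +-28, x -1 to 29), at x = 8. Fragile. Body origin: centre of its underside, z up.
- upper_model: Upper plaster model, yellow dental stone, about 100 g: solid, with a closed, slightly domed palate inside the row of teeth. D-shaped base 58 mm long (x: -29 rounded front, +29 flat back), 56 wide (y), 24 high; teeth on top to 33. Grip across the parallel sides (y = +-28, x -1 to 29), at x = 8. Fragile. Body origin: centre of its underside, z up.
- narrow_ring: Narrow casting ring: plain steel tube standing upright, 34 mm outside diameter, 45 mm high, about 60 g. Body origin: centre of its underside, z up.
- bur_block: Bur block: grey plastic block 46 mm long (x), 26 mm wide (y), 30 mm high, about 60 g, with two rows of thin metal burs standing out of its top to 44 mm. Grip it across its 26 mm width. Body origin: centre of its underside, z up.
- wax_tin: Flat round wax tin, aluminium, 42 mm diameter over its lid (40 mm below 20 mm height), 28 mm high, about 60 g. Body origin: centre of its underside, z up.
- wide_ring: Wide casting ring: steel tube standing upright, 60 mm outside diameter, 55 mm high. Not needed: leave it. Body origin: centre of its underside, z up.
- tall_jar: Tall white jar with a lid, 60 mm diameter, 70 mm high. Not needed: leave it. Body origin: centre of its underside, z up.

How it is judged:
By the outcome, as a careful person would: the job done as asked, in the order asked, and still so for the second after the job is handed in, with the robot touching nothing.
It also fails if it takes over 128 s, if anything falls off the work surface, if the arm or the gripper's body presses on something with over 40 N, if the wrist force passes 120 N, or if a joint passes its speed limit or range.

## Working session

There is one attempt and no reset: what is moved stays moved. The work goes in short steps, Python scripts to look and compute and a shell command to move; the robot and the scene stay as the last step left them, time stands still between calls to the robot, and variables do not carry over. Pictures are saved under pics/ and viewed, at most 14 in all, crops included, and the job is handed in when it is done.

```bash
mkdir -p pics; ls; python3 - <<'E'
from workcell import env
import cv2,numpy as np
np.set_printoptions(suppress=True,precision=4)
for n in("top","side"):
    cv2.imwrite(f"pics/{n}0.png",env.grab_frame(n)[:,:,::-1]); m=env.camera_model(n); print(n,m)
s=env.state();print(s)
E
```

```text
pics
top {'fx': 528.956500165048, 'fy': 528.956500165048, 'cx': 320.7034459971584, 'cy': 242.53406562659606, 'camera_from_world': array([[   -0.0309,    -0.9995,     0.0061,    20.8714],
       [    0.9953,    -0.0302,     0.0917,  -551.2708],
       [   -0.0914,     0.0089,     0.9958, -1053.5893],
       [    0.    ,     0.    ,     0.    ,     1.    ]])}
side {'fx': 531.373768411385, 'fy': 531.373768411385, 'cx': 328.50659626096103, 'cy': 223.411323697111, 'camera_from_world': array([[  -0.9646,   -0.2633,    0.016 ,  522.5766],
       [   0.1478,   -0.4891,    0.8596, -108.4379],
       [  -0.2185,    0.8315,    0.5107, -745.8464],
       [   0.    ,    0.    ,    0.    ,    1.    ]])}
{'time_s': 0.1, 'qpos': array([66.463 , 18.3485, 89.6974,  0.0013, 72.0428, -1.1432]), 'qvel': array([-0.0609,  0.0028, -0.1125,  0.0004, -0.0767, -0.0102]), 'effort': array([ -0.0007, -41.3334, -23.251 ,   0.0731,   0.0422,  -0.0001]), 'ee_pos': array([218.8547, 531.2589, 213.2131]), 'ee_rot': array([-179.9114,   -0.003 ,  157.6058]), 'force': array([-0.8141, -0.216 , -0.0251]), 'torque': array([-0.0325,  0.0002, -0.0319]), 'gripper_force': 0.0, 'gripper_width': 91.23095470290355}
```

View pics/top0.png

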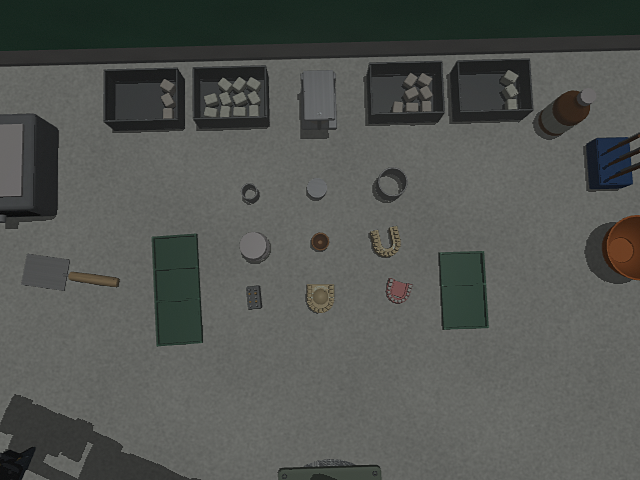

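View pics/side0.png

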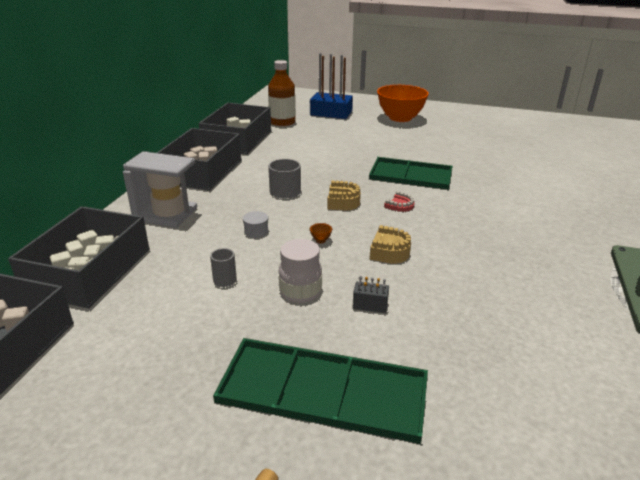

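The top view shows the three-bay tray on the left (177,290) with its large bay nearest the robot, and the two-bay tray on the right (463,290). Stock in the top view:
- narrow ring (250,193)
- tin (317,187)
- wide ring (390,184)
- jar (255,247)
- horseshoe (386,242)
- bur block (253,297)
- upper model (320,297)

The brown bowl and the pink denture are extras. I'll zoom in and segment next.

```bash
cat > h.py <<'E'
from workcell import env
import cv2,numpy as np
np.set_printoptions(suppress=True,precision=1)
def ray(n,uv):
    m=env.camera_model(n);T=m["camera_from_world"];R=T[:3,:3]
    d=R.T@np.array([(uv[0]-m["cx"])/m["fx"],-(uv[1]-m["cy"])/m["fy"],-1.]);return -R.T@T[:3,3],d/np.linalg.norm(d)
def onz(n,uv,z):
    o,d=ray(n,uv);return (o+d*(z-o[2])/d[2])
def tri(a,b):
    (o,d),(p,e)=ray("top",a),ray("side",b)
    s,t=np.linalg.lstsq(np.c_[d,-e],p-o,rcond=None)[0];x,y=o+d*s,p+e*t
    return (x+y)/2,np.linalg.norm(x-y)
def proj(n,P):
    m=env.camera_model(n);c=m["camera_from_world"]@np.r_[P,1];return np.array([m["cx"]-m["fx"]*c[0]/c[2],m["cy"]+m["fy"]*c[1]/c[2]])
E
python3 - <<'E'
from h import *
t=cv2.imread("pics/top0.png");s=cv2.imread("pics/side0.png")
cv2.imwrite("pics/topc.png",cv2.resize(t[165:320,235:420],None,fx=3.85,fy=3.85,interpolation=cv2.INTER_CUBIC))
cv2.imwrite("pics/sidec.png",cv2.resize(s[155:320,200:420],None,fx=3.6,fy=3.6,interpolation=cv2.INTER_CUBIC))
for n,im in(("top",t),("side",s)):
    hsv=cv2.cvtColor(im,cv2.COLOR_BGR2HSV)
    for nm,lo,hi in(("yel",(12,90,60),(30,255,255)),("green",(50,80,20),(90,255,120))):
        k=cv2.inRange(hsv,lo,hi);k=cv2.morphologyEx(k,cv2.MORPH_CLOSE,np.ones((5,5)))
        for c in cv2.findContours(k,0,2)[0]:
            if 60<cv2.contourArea(c)<12000:
                r=cv2.minAreaRect(c);print(n,nm,cv2.contourArea(c),cv2.boundingRect(c),cv2.boxPoints(r).round(1).tolist())
E
```

```text
top yel 117.0 (69, 272, 26, 12) [[68.4000015258789, 279.5], [69.5999984741211, 270.8999938964844], [95.19999694824219, 274.6000061035156], [94.0, 283.1000061035156]]
top yel 212.5 (312, 233, 17, 17) [[312.0, 233.0], [328.0, 233.0], [328.0, 249.0], [312.0, 249.0]]
top yel 1468.5 (607, 215, 33, 65) [[607.0, 215.0], [639.0, 215.0], [639.0, 279.0], [607.0, 279.0]]
side yel 151.0 (256, 469, 22, 11) [[256.0, 469.0], [277.0, 469.0], [277.0, 479.0], [256.0, 479.0]]
side yel 1168.5 (370, 225, 41, 39) [[368.29998779296875, 258.70001220703125], [375.29998779296875, 223.6999969482422], [413.20001220703125, 231.1999969482422], [406.20001220703125, 266.20001220703125]]
side yel 303.5 (310, 223, 22, 21) [[310.0, 223.0], [331.0, 223.0], [331.0, 243.0], [310.0, 243.0]]
side yel 257.0 (152, 185, 28, 15) [[151.3000030517578, 188.10000610351562], [178.5, 184.8000030517578], [180.0, 197.60000610351562], [152.8000030517578, 200.8000030517578]]
side yel 786.0 (328, 181, 32, 29) [[328.0, 181.0], [359.0, 181.0], [359.0, 209.0], [328.0, 209.0]]
side yel 134.0 (271, 117, 24, 9) [[271.0, 117.0], [294.0, 117.0], [294.0, 125.0], [271.0, 125.0]]
side yel 1410.0 (377, 84, 52, 39) [[377.0, 84.0], [428.0, 84.0], [428.0, 122.0], [377.0, 122.0]]
side yel 535.5 (268, 69, 27, 30) [[266.6000061035156, 70.80000305175781], [292.29998779296875, 68.30000305175781], [295.20001220703125, 96.9000015258789], [269.3999938964844, 99.5]]
side green 1637.0 (370, 158, 82, 31) [[369.29998779296875, 179.10000610351562], [372.0, 156.60000610351562], [451.20001220703125, 166.0], [448.5, 188.5]]
```

View pics/topc.png

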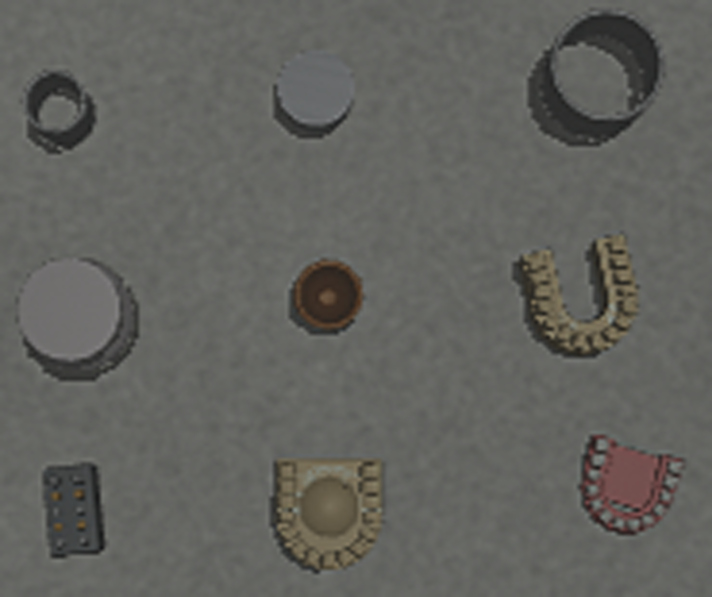

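View pics/sidec.png

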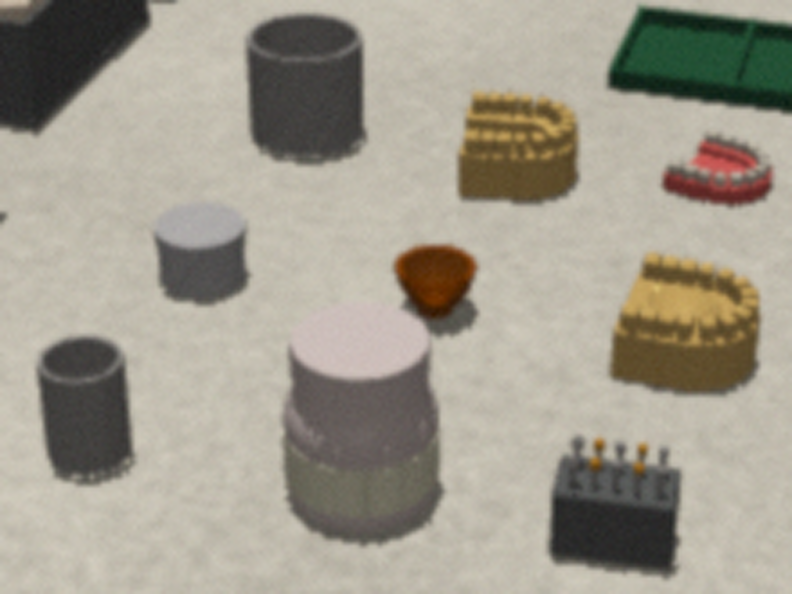

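The crops show the horseshoe with its legs pointing away from the robot and turned about 10°. The upper model has its flat back away from the robot at crop row 462. The ring rim is at (59,104), the tin lid at (316,90), and the bur block's long side runs along the image's vertical. Next I'll triangulate these and fit the trays and models.

```bash
python3 - <<'E'
from h import *
t=cv2.imread("pics/top0.png");s=cv2.imread("pics/side0.png")
tc=lambda x,y:(235+(x+.5)/3.85-.5,165+(y+.5)/3.85-.5)
sc=lambda x,y:(200+(x+.5)/3.6-.5,155+(y+.5)/3.6-.5)
for n,a,b in(("ring",(59,104),(82,360)),("tin",(316,90),(201,226)),("bur+x+y",(43,468),(553,490)),("bur-x+y",(50,556),(678,497)),("bur-x-y",(105,550),(681,470)),("bur+x-y",(97,463),(565,460)),("upper+x+y base",(275,462),(615,335)),("jar",(69,309),(360,342)),("wide",(605,67),(305,40))):
    print(n,*tri(tc(*a),sc(*b)))
lab=cv2.cvtColor(t,cv2.COLOR_BGR2LAB).astype(int)
# models
k=((lab[...,2]-128>8)&(lab[...,1]-128<9)).astype(np.uint8)*255
k[:, :300]=0;k[:,:][:,420:]=0;k[:225]=0;k[320:]=0;k[225:260,300:335]=0
k=cv2.morphologyEx(k,cv2.MORPH_CLOSE,np.ones((3,3)))
for c in cv2.findContours(k,0,1)[0]:
    if cv2.contourArea(c)>60:
        W=np.array([onz("top",p[0],27)[:2] for p in c]);h=cv2.convexHull(W.astype(np.float32))[:,0]
        e=np.roll(h,-1,0)-h;i=np.linalg.norm(e,axis=1).argsort()[::-1][:4]
        print("model",W.min(0),W.max(0),cv2.minAreaRect(h),[(h[j].tolist(),np.linalg.norm(e[j]).round(1),np.degrees(np.arctan2(e[j][1],e[j][0])).round(1)) for j in i])
for n,im in(("top",t),("side",s)):
    b=im.astype(int);k=((b[...,1]-b[...,2]>12)).astype(np.uint8)*255
    if n=="top":k[:200]=0;k[400:]=0
    else:k[:150]=0;k[:,:215]=0;k[:,500:]=0
    k=cv2.morphologyEx(k,cv2.MORPH_CLOSE,np.ones((5,5)))
    for c in cv2.findContours(k,0,1)[0]:
        if cv2.contourArea(c)>800:
            h=cv2.convexHull(c);q=cv2.approxPolyDP(h,6,True)[:,0];print(n,cv2.contourArea(c),q.tolist())
            r=cv2.boxPoints(cv2.minAreaRect(c))
            if n=="top":
                W=np.array([onz(n,p[0],12)[:2] for p in c],np.float32);r=cv2.minAreaRect(W);print(r,cv2.boxPoints(r).tolist())
E
```

```text
ring [657.7 143.9  43.8] 0.43595670702989553
tin [663.9   8.7  28.4] 0.2510730060796958
bur+x+y [466.6 157.   32.1] 1.9264280576943706
bur-x+y [421.1 153.7  36.4] 1.740292247983664
bur-x-y [423.6 126.2  27.9] 0.7411548501837458
bur+x-y [468.2 129.5  25.5] 2.361759811296811
upper+x+y base [466.7  36.2  23.7] 0.7099091288067911
jar [546.4 137.4  69.4] 1.309234084614922
wide [ 666.3 -142.1   54.7] 0.4342555232903013
model [411.1 -18.3] [468.2  35.3] ((439.31982421875, 8.870809555053711), (52.563331604003906, 56.16836929321289), 88.23265075683594) [([466.6424255371094, -16.243221282958984], np.float32(46.5), np.float32(88.2)), ([434.4313049316406, -17.2012939453125], np.float32(20.1), np.float32(-1.9)), ([460.14862060546875, 34.503814697265625], np.float32(18.1), np.float32(178.4)), ([414.8042907714844, -4.467100620269775], np.float32(11.4), np.float32(-47.0))]
model [ 519.9 -157.8] [580.9 -99.1] ((548.8546142578125, -129.81101989746094), (56.98469543457031, 56.10915756225586), 10.198822975158691) [([580.862060546875, -146.8070831298828], np.float32(39.8), np.float32(100.2)), ([551.76782
[... 322 characters left out ...]
256347656), (157.39479064941406, 91.68777465820312), 0.16381368041038513) [[368.3791809082031, -240.37632751464844], [368.6413269042969, -332.063720703125], [526.0355224609375, -331.61370849609375], [525.7733154296875, -239.92633056640625]]
top 4729.5 [[195, 233], [201, 342], [156, 345], [152, 237]]
((466.85479736328125, 302.4934387207031), (223.70372009277344, 91.80340576171875), 2.4539835453033447) [[353.14013671875, 343.56390380859375], [357.07086181640625, 251.84466552734375], [580.5694580078125, 261.4229736328125], [576.6387329101562, 353.1422119140625]]
side 14059.5 [[215, 391], [243, 338], [427, 370], [419, 442], [220, 403]]
side 1756.5 [[452, 166], [447, 188], [369, 175], [378, 156]]
```

Both fits match the text sizes: the two-bay tray comes out 157×92 mm and the three-bay 224×92 mm. The measured heights are ring 44, tin 28 and model base 24 mm. I'll start with the lower model, first spinning about -4.1 units while descending.

```bash
cat > to.py <<'E'
import sys
from h import *
x,y,z,yaw=map(float,sys.argv[1:5]);s=env.state();p=s["ee_pos"];r=np.radians(s["ee_rot"][2])
d=np.array([x,y,z])-p;c,n=np.cos(r),np.sin(r)
print("t",round(s["time_s"],2),"pos",p,"rot",s["ee_rot"],"F",s["force"],"w",round(s["gripper_width"],1),"g",round(s["gripper_force"],1))
print("slide units",np.round(np.array([c*d[0]+n*d[1],n*d[0]-c*d[1],-d[2]])/30,3),"spin",round(-((yaw-s["ee_rot"][2]+180)%360-180)/8,3))
E
python3 -m jog '{"jaw":[91,91,91,91,91,91],"slide":[[0,0,0.4],[0,0,0.4],[0,0,0.4],[0,0,0.4],[0,0,0.4],[0,0,0]],"spin":[-0.82,-0.82,-0.82,-0.82,-0.82,0]}' 15
python3 to.py 556.7 -128.4 80 190.2
python3 - <<'E'
from h import *
for cx,cy,L,a in((466.9,302.5,112,2.45),(447.2,-286,79,.16)):
    a=np.radians(a);R=np.array([[np.cos(a),-np.sin(a)],[np.sin(a),np.cos(a)]])
    print([proj("side",np.r_[R@[i*L,j*46]+[cx,cy],12]).round().tolist() for i,j in((1,1),(1,-1),(-1,-1),(-1,1))])
E
```

```text
time_s: 0.7
ee_pos: [218.4, 530.3, 151.9]
ee_rot: [-179.8, -0.1, -169.6]
force: [-0.4, 0.2, 0.6]
gripper_width: 91.1
gripper_force: 0.0
t 0.7 pos [218.4 530.3 151.9] rot [-179.8   -0.1 -169.6] F [-0.4  0.2  0.6] w 91.1 g 0.0
slide units [ -7.1 -23.6   2.4] spin 0.025
[[211.0, 396.0], [242.0, 338.0], [426.0, 371.0], [420.0, 438.0]]
[[368.0, 175.0], [377.0, 157.0], [452.0, 166.0], [449.0, 185.0]]
```

```bash
sed -i 's/^print("slide/np.set_printoptions(suppress=True,precision=3)\nprint("slide/' to.py
R='skip'
python3 -m jog '{"jaw":[91,91,91,91,91,91,91,91,91,91],"slide":[[-0.3,-1,0],[-0.3,-1,0],[-0.3,-1,0],[-0.3,-1,0],[-0.3,-1,0],[-0.3,-1,0],[-0.3,-1,0],[-0.3,-1,0],[-0.3,-1,0],[-0.3,-1,0]],"spin":[0,0,0,0,0,0,0,0,0,0]}' >/dev/null
python3 -m jog '{"jaw":[91,91,91,91,91,91,91,91,91,91],"slide":[[-0.3,-1,0],[-0.3,-1,0],[-0.3,-1,0],[-0.3,-1,0],[-0.3,-1,0],[-0.3,-1,0],[-0.3,-1,0],[-0.3,-1,0],[-0.3,-1,0],[-0.3,-1,0]],"spin":[0,0,0,0,0,0,0,0,0,0]}' >/dev/null
python3 -m jog '{"jaw":[91,91,91,91,91,91],"slide":[[-0.3,-1,0.4],[-0.3,-1,0.4],[-0.3,-1,0.4],[-0.2,-0.6,0.4],[0,0,0],[0,0,0]],"spin":[0,0,0,0,0,0]}' >/dev/null
python3 to.py 556.7 -128.4 11.5 190.2
```

```text
t 3.3 pos [ 556.  -125.8  105.7] rot [ 179.9   -0.1 -169.7] F [-1.   0.4  0.5] w 91.0 g 0.0
slide units [-0.006 -0.091  3.141] spin 0.015
```

```bash
python3 -m jog '{"jaw":[91,91,91,91,91,91,91,91],"slide":[[0,-0.09,0.5],[0,0,0.5],[0,0,0.5],[0,0,0.5],[0,0,0.5],[0,0,0.4],[0,0,0.2],[0,0,0]],"spin":[0,0,0,0,0,0,0,0]}' >/dev/null
python3 to.py 556.7 -128.4 11.5 190.2
python3 - <<'E'
from h import *
for n,(a,b,c,d) in(("top",(190,300,320,460)),("side",(100,230,260,420))):
    cv2.imwrite(f"pics/{n}1.png",cv2.resize(env.grab_frame(n)[a:b,c:d,::-1],None,fx=4,fy=4,interpolation=cv2.INTER_CUBIC))
E
```

```text
t 4.1 pos [ 556.5 -128.2   12.6] rot [ 180.    -0.1 -169.6] F [-0.5  0.5 -0.3] w 91.3 g 0.0
slide units [-0.005 -0.009  0.037] spin 0.03
```

View pics/side1.png

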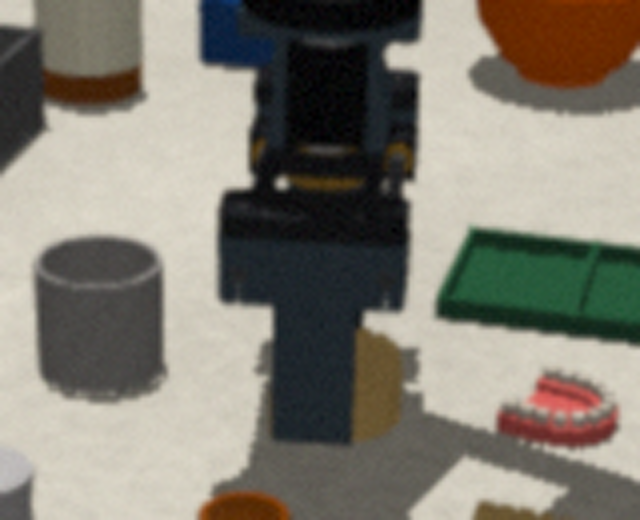

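The side crop shows the fingers straddling the horseshoe at about (315,380), with the flat back to the left. I'll close, then lift.

```bash
python3 -m jog '{"jaw":[70,60,55,50,50,50,50,50,50,50],"slide":[[0,0,0.03],[0,0,0],[0,0,0],[0,0,0],[0,0,0],[0,0,0],[0,0,0],[0,0,0],[0,0,0],[0,0,0]],"spin":[0,0,0,0,0,0,0,0,0,0]}' 15
python3 -m jog '{"jaw":[50,50,50,50,50,50,50,50,50],"slide":[[0,0,-0.1],[0,0,-0.2],[0,0,-0.5],[0,0,-0.8],[0,0,-0.8],[0,0,-0.8],[0,0,-0.8],[0,0,0],[0,0,0]],"spin":[0,0,0,0,0,0,0,0,0]}'
python3 to.py 408.9 300.0 120 182.45
```

```text
time_s: 5.2
ee_pos: [557.0, -128.9, 12.2]
ee_rot: [-180.0, 0.0, -169.6]
force: [-0.1, 0.1, 2.9]
gripper_width: 56.1
gripper_force: 15.0
time_s: 6.1
ee_pos: [556.8, -128.8, 132.1]
ee_rot: [-180.0, 0.0, -169.6]
force: [-0.3, 0.3, -1.4]
gripper_width: 56.6
gripper_force: 15.0
t 6.1 pos [ 556.8 -128.8  132.1] rot [-180.     0.  -169.6] F [-0.3  0.3 -1.4] w 56.6 g 15.0
slide units [ 2.267 14.948  0.405] spin 0.995
```

```bash
python3 -m jog '{"jaw":[50,50,50,50,50,50,50,50,50,50],"slide":[[0,0,0],[0.2,0.5,0],[0.29,0.97,0],[0.29,0.97,0],[0.29,0.97,0],[0.29,0.97,0],[0.29,0.97,0],[0.29,0.97,0],[0.29,0.97,0],[0.29,0.97,0]],"spin":[1,0,0,0,0,0,0,0,0,0]}' >/dev/null
python3 -m jog '{"jaw":[50,50,50,50,50,50,50,50,50,50],"slide":[[0.29,0.97,0.2],[0.29,0.97,0.4],[0.29,0.97,0.4],[0.29,0.97,0.4],[0.29,0.97,0.4],[0.29,0.97,0.4],[0.07,0.4,0],[0,0,0],[0,0,0],[0,0,0]],"spin":[0,0,0,0,0,0,0,0,0,0]}' >/dev/null
python3 to.py 408.9 300.0 15.2 182.45
```

```text
t 8.1 pos [409.2 298.8  66.4] rot [-180.     0.  -177.6] F [ 0.5 -0.3 -0.4] w 56.0 g 15.0
slide units [0.008 0.04  1.708] spin -0.008
```

```bash
python3 -m jog '{"jaw":[50,50,50,50,50,50,50,50],"slide":[[0,0.04,0.4],[0,0,0.4],[0,0,0.4],[0,0,0.2],[0,0,0.1],[0,0,0.1],[0,0,0],[0,0,0]],"spin":[0,0,0,0,0,0,0,0]}' >/dev/null
python3 to.py 408.9 300.0 15.2 182.45
python3 - <<'E'
from h import *
for n,(a,b,c,d) in(("side",(320,470,220,430)),):
    cv2.imwrite(f"pics/{n}2.png",cv2.resize(env.grab_frame(n)[a:b,c:d,::-1],None,fx=3,fy=3,interpolation=cv2.INTER_CUBIC))
E
```

```text
t 8.9 pos [409.1 301.1  18.3] rot [ 180.     0.  -177.6] F [-1.2 -0.1 -0.7] w 55.8 g 15.0
slide units [ 0.007 -0.037  0.103] spin -0.005
```

View pics/side2.png

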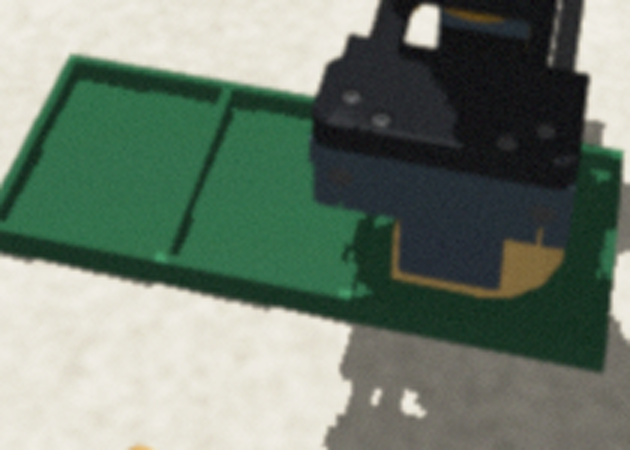

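The model hangs over the large bay, with clearance to the divider at (355,250) and to the front wall. I'll lower gently until the force shows contact.

```bash
python3 -m jog '{"jaw":[50,50,50],"slide":[[0,-0.02,0.04],[0,0,0.03],[0,0,0]],"spin":[0,0,0]}'
python3 -m jog '{"jaw":[50,50],"slide":[[0,0,0.03],[0,0,0]],"spin":[0,0]}'
python3 -m jog '{"jaw":[50,50],"slide":[[0,0,0],[0,0,0]],"spin":[0,0]}'
```

```text
time_s: 9.25
ee_pos: [408.8, 300.3, 16.0]
ee_rot: [180.0, 0.0, -177.6]
force: [0.3, -0.6, -0.8]
gripper_width: 56.0
gripper_force: 15.0
time_s: 9.45
ee_pos: [409.0, 300.4, 15.2]
ee_rot: [180.0, 0.0, -177.6]
force: [0.3, 0.7, -0.0]
gripper_width: 56.6
gripper_force: 15.0
time_s: 9.65
ee_pos: [408.9, 300.4, 15.1]
ee_rot: [180.0, 0.0, -177.6]
force: [0.3, -0.9, 0.1]
gripper_width: 56.1
gripper_force: 15.0
```

```bash
python3 -m jog '{"jaw":[50,50],"slide":[[0,0,0.02],[0,0,0]],"spin":[0,0]}'
python3 -m jog '{"jaw":[50,50],"slide":[[0,0,0.02],[0,0,0]],"spin":[0,0]}'
```

```text
time_s: 9.85
ee_pos: [409.0, 300.4, 15.1]
ee_rot: [180.0, 0.0, -177.6]
force: [-0.8, -1.8, 6.8]
gripper_width: 56.1
gripper_force: 15.0
time_s: 10.05
ee_pos: [409.0, 300.4, 15.0]
ee_rot: [180.0, 0.0, -177.6]
force: [-2.1, -2.0, 10.3]
gripper_width: 56.0
gripper_force: 15.0
```

```bash
python3 -m jog '{"jaw":[58,60,64,70,80,80,80,80,80,80],"slide":[[0,0,-0.02],[0,0,0],[0,0,0],[0,0,0],[0,0,0],[0,0,-0.2],[0,0,-0.6],[0,0,-1],[0,0,-1],[0,0,-1]],"spin":[0,0,0,0,0,0,0,0,0,0]}'
python3 -m jog '{"jaw":[80,80],"slide":[[0,0,-0.4],[0,0,0]],"spin":[0,0]}'
python3 to.py 657.7 143.9 60 182.45
```

```text
time_s: 11.05
ee_pos: [408.7, 300.2, 130.0]
ee_rot: [180.0, 0.0, -177.6]
force: [-0.1, 0.0, -0.1]
gripper_width: 79.8
gripper_force: 0.0
time_s: 11.25
ee_pos: [409.7, 300.9, 142.1]
ee_rot: [179.9, 0.2, -177.6]
force: [-0.1, -0.7, 0.5]
gripper_width: 79.9
gripper_force: 0.0
t 11.25 pos [409.7 300.9 142.1] rot [ 179.9    0.2 -177.6] F [-0.1 -0.7  0.5] w 79.9 g 0.0
slide units [-8.038 -5.577  2.737] spin -0.005
```

```bash
python3 -m jog '{"jaw":[80,80,80,80,80,80,80,80,80,80],"slide":[[-0.89,-0.62,0],[-0.89,-0.62,0],[-0.89,-0.62,0],[-0.89,-0.62,0],[-0.89,-0.62,0],[-0.89,-0.62,0],[-0.89,-0.62,0.5],[-0.89,-0.62,0.8],[-0.92,-0.62,0.7],[0,0,0.4]],"spin":[0,0,0,0,0,0,0,0,0,0]}' >/dev/null
python3 -m jog '{"jaw":[80,80],"slide":[[0,0,0],[0,0,0]],"spin":[0,0]}' >/dev/null
python3 to.py 657.7 143.9 15 182.45
python3 - <<'E'
from h import *
cv2.imwrite("pics/side3.png",cv2.resize(env.grab_frame("side")[190:460,190:440,::-1],None,fx=2.2,fy=2.2,interpolation=cv2.INTER_CUBIC))
E
```

```text
t 12.45 pos [655.6 143.6  67.4] rot [-180.    -0.2 -177.6] F [-1.   0.4  0.4] w 80.1 g 0.0
slide units [-0.071  0.008  1.747] spin -0.002
```

View pics/side3.png

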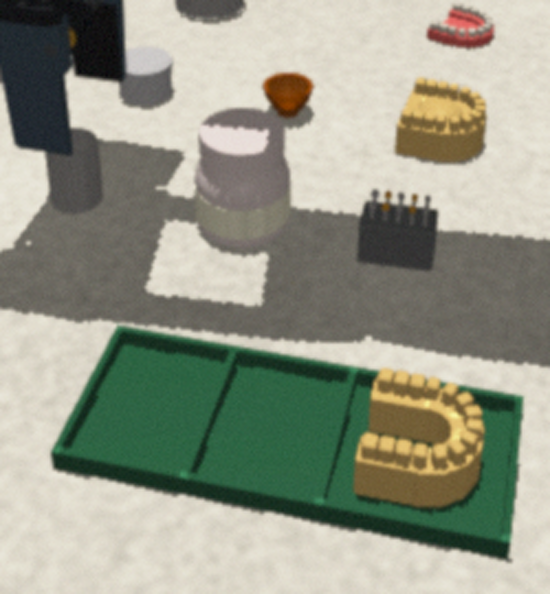

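The lower model stands flat in the large bay, around crop (420,440). The finger tip shows at (42,150) and the ring top at (75,135), so I'll check the alignment by projection.

```bash
python3 - <<'E'
from h import *
c=lambda P:((proj("side",P)-[190,190])*2.2).round()
print([c((655.6+a,143.6+40+13,67.4)) for a in(-16,16)],[c((657.7+a,143.9,44)) for a in(-17,17)], c((657.7,143.9,0)))
E
```

```text
[array([ 58., 162.]), array([  9., 153.])] [array([ 96., 146.]), array([ 47., 138.])] [ 77. 197.]
```

```bash
python3 -m jog '{"jaw":[80,80,80,70,60,50,40,28,28,28],"slide":[[-0.06,0,0.5],[0,0,0.6],[0,0,0.45],[0,0,0.15],[0,0,0.03],[0,0,0],[0,0,0],[0,0,0],[0,0,0],[0,0,0]],"spin":[0,0,0,0,0,0,0,0,0,0]}' 15
python3 -m jog '{"jaw":[28,28,28,28],"slide":[[0,0,0],[0,0,0],[0,0,0],[0,0,0]],"spin":[0,0,0,0]}'
python3 -m jog '{"jaw":[28,28,28,28,28,28],"slide":[[0,0,-0.1],[0,0,-0.4],[0,0,-0.8],[0,0,-1],[0,0,-1],[0,0,0]],"spin":[0,0,0,0,0,0]}'
python3 to.py 543.8 305.8 40 182.45
```

```text
time_s: 13.5
ee_pos: [659.1, 143.4, 17.1]
ee_rot: [180.0, 0.1, -177.6]
force: [-0.9, 0.2, 1.8]
gripper_width: 34.8
gripper_force: 15.0
time_s: 13.9
ee_pos: [659.0, 143.4, 17.1]
ee_rot: [180.0, 0.1, -177.6]
force: [0.2, 0.9, 4.9]
gripper_width: 34.3
gripper_force: 15.0
time_s: 14.5
ee_pos: [661.5, 143.7, 120.9]
ee_rot: [179.9, 0.5, -177.6]
force: [-0.2, 0.0, -0.6]
gripper_width: 34.3
gripper_force: 15.0
t 14.5 pos [661.5 143.7 120.9] rot [ 179.9    0.5 -177.6] F [-0.2  0.  -0.6] w 34.3 g 15.0
slide units [3.693 5.564 2.697] spin -0.005
```

```bash
python3 -m jog '{"jaw":[28,28,28,28,28,28,28,28,28,28],"slide":[[0.3,0.5,0],[0.62,0.93,0],[0.62,0.93,0],[0.62,0.93,0],[0.62,0.93,0],[0.62,0.93,0.4],[0.29,0.42,0.6],[0,0,0.6],[0,0,0.5],[0,0,0]],"spin":[0,0,0,0,0,0,0,0,0,0]}' >/dev/null
python3 -m jog '{"jaw":[28,28],"slide":[[0,0,0],[0,0,0]],"spin":[0,0]}' >/dev/null
python3 to.py 543.8 305.8 20.1 182.45
```

```text
t 15.7 pos [541.1 305.8  53. ] rot [ 180.     0.  -177.6] F [-0.3  0.2 -0.7] w 34.0 g 15.0
slide units [-0.09  -0.005  1.096] spin -0.005
```

```bash
python3 -m jog '{"jaw":[28,28,28,28,28,28],"slide":[[-0.09,0,0.3],[0,0,0.4],[0,0,0.2],[0,0,0.1],[0,0,0.03],[0,0,0]],"spin":[0,0,0,0,0,0]}'
python3 -m jog '{"jaw":[28,28],"slide":[[0,0,0.03],[0,0,0]],"spin":[0,0]}'
python3 -m jog '{"jaw":[28,28],"slide":[[0,0,0.02],[0,0,0]],"spin":[0,0]}'
python3 -m jog '{"jaw":[28,28],"slide":[[0,0,0.02],[0,0,0]],"spin":[0,0]}'
```

```text
time_s: 16.3
ee_pos: [543.8, 305.7, 21.6]
ee_rot: [180.0, -0.0, -177.6]
force: [0.5, -0.8, -0.2]
gripper_width: 34.2
gripper_force: 15.0
time_s: 16.5
ee_pos: [543.9, 305.8, 21.0]
ee_rot: [180.0, 0.0, -177.6]
force: [0.8, -0.1, -1.1]
gripper_width: 34.3
gripper_force: 15.0
time_s: 16.7
ee_pos: [543.8, 305.7, 20.3]
ee_rot: [180.0, 0.0, -177.6]
force: [0.4, -0.4, -0.5]
gripper_width: 34.2
gripper_force: 15.0
time_s: 16.9
ee_pos: [543.8, 305.7, 20.1]
ee_rot: [180.0, 0.0, -177.6]
force: [-2.0, 0.5, 3.0]
gripper_width: 34.6
gripper_force: 15.0
```

```bash
python3 -m jog '{"jaw":[37,40,45,55,65,65,65,65,65,65],"slide":[[0,0,0],[0,0,0],[0,0,0],[0,0,0],[0,0,0],[0,0,-0.4],[0,0,-0.8],[0,0,-1],[0,0,-1],[0,0,-0.4]],"spin":[0,0,0,0,0,0,0,0,0,0]}' >/dev/null
python3 -m jog '{"jaw":[65,65],"slide":[[0,0,0],[0,0,0]],"spin":[-0.22,0]}' >/dev/null
python3 to.py 445 141.5 60 184.2
```

```text
t 18.1 pos [543.7 305.6 128. ] rot [ 180.     0.  -175.8] F [ 0.5  0.1 -0.1] w 65.2 g 0.0
slide units [ 3.678 -5.217  2.265] spin -0.004
```

```bash
python3 -m jog '{"jaw":[65,65,65,65,65,65,65,65,65,65],"slide":[[0.31,-0.44,0],[0.61,-0.87,0],[0.61,-0.87,0],[0.61,-0.87,0],[0.61,-0.87,0],[0.61,-0.87,0.4],[0.31,-0.43,0.8],[0,0,0.8],[0,0,0.26],[0,0,0]],"spin":[0,0,0,0,0,0,0,0,0,0]}' >/dev/null
python3 -m jog '{"jaw":[65,65],"slide":[[0,0,0],[0,0,0]],"spin":[0,0]}' >/dev/null
python3 to.py 445 141.5 12 184.2
python3 - <<'E'
from h import *
cv2.imwrite("pics/side4.png",cv2.resize(env.grab_frame("side")[230:460,200:440,::-1],None,fx=2.4,fy=2.4,interpolation=cv2.INTER_CUBIC))
E
```

```text
t 19.3 pos [446.3 142.   60.6] rot [ 180.     0.1 -175.8] F [ 0.2 -1.   0.4] w 64.7 g 0.0
slide units [ 0.044 -0.015  1.619] spin -0.001
```

View pics/side4.png

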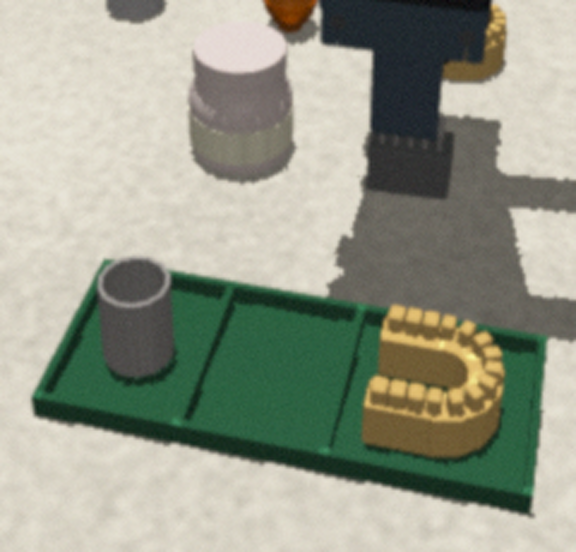

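The ring stands upright in the far bay at crop (137,320), and the gripper is over the bur block at (410,165).

```bash
python3 -m jog '{"jaw":[65,65,65,65,55,45,35,20,20,20],"slide":[[0.04,0,0.5],[0,0,0.6],[0,0,0.37],[0,0,0.15],[0,0,0],[0,0,0],[0,0,0],[0,0,0],[0,0,0],[0,0,0]],"spin":[0,0,0,0,0,0,0,0,0,0]}' 15
python3 -m jog '{"jaw":[20,20,20,20],"slide":[[0,0,0],[0,0,0],[0,0,0],[0,0,0]],"spin":[0,0,0,0]}'
python3 -m jog '{"jaw":[20,20,20,20,20,20],"slide":[[0,0,-0.1],[0,0,-0.4],[0,0,-0.8],[0,0,-1],[0,0,-0.7],[0,0,0]],"spin":[0,0,0,0,0,0.22]}'
python3 to.py 477.9 303 45 182.45
```

```text
time_s: 20.35
ee_pos: [444.4, 141.5, 11.4]
ee_rot: [180.0, 0.0, -175.8]
force: [0.4, -0.1, 2.5]
gripper_width: 25.9
gripper_force: 15.0
time_s: 20.75
ee_pos: [444.4, 141.5, 11.5]
ee_rot: [180.0, 0.0, -175.8]
force: [-0.9, 0.6, 5.1]
gripper_width: 25.8
gripper_force: 15.0
time_s: 21.35
ee_pos: [445.9, 141.9, 103.7]
ee_rot: [179.9, 0.3, -177.6]
force: [0.4, 0.0, -1.4]
gripper_width: 25.6
gripper_force: 15.0
t 21.35 pos [445.9 141.9 103.7] rot [ 179.9    0.3 -177.6] F [ 0.4  0.  -1.4] w 25.6 g 15.0
slide units [-1.287  5.322  1.958] spin -0.01
```

```bash
python3 -m jog '{"jaw":[20,20,20,20,20,20,20,20,20,20],"slide":[[-0.11,0.45,0],[-0.21,0.89,0],[-0.21,0.89,0],[-0.21,0.89,0],[-0.21,0.89,0],[-0.21,0.89,0.2],[-0.1,0.44,0.6],[0,0,0.6],[0,0,0.6],[0,0,0]],"spin":[0,0,0,0,0,0,0,0,0,0]}' >/dev/null
python3 -m jog '{"jaw":[20,20],"slide":[[0,0,0],[0,0,0]],"spin":[0,0]}' >/dev/null
python3 to.py 477.9 303 14.5 182.45
```

```text
t 22.55 pos [475.6 303.6  41.8] rot [ 180.     0.1 -177.6] F [-0.  -0.5 -1.2] w 25.8 g 15.0
slide units [-0.074 -0.023  0.91 ] spin -0.004
```

```bash
python3 -m jog '{"jaw":[20,20,20,20,20,20],"slide":[[-0.06,0,0.3],[0,0,0.3],[0,0,0.15],[0,0,0.08],[0,0,0.02],[0,0,0]],"spin":[0,0,0,0,0,0]}'
python3 -m jog '{"jaw":[20,20],"slide":[[0,0,0.03],[0,0,0]],"spin":[0,0]}'
python3 -m jog '{"jaw":[20,20],"slide":[[0,0,0.02],[0,0,0]],"spin":[0,0]}'
```

```text
time_s: 23.15
ee_pos: [477.0, 303.2, 15.6]
ee_rot: [180.0, 0.0, -177.6]
force: [-0.1, 0.5, -0.9]
gripper_width: 25.8
gripper_force: 15.0
time_s: 23.35
ee_pos: [477.1, 303.2, 14.9]
ee_rot: [180.0, 0.0, -177.6]
force: [-1.0, 0.3, 0.2]
gripper_width: 26.1
gripper_force: 15.0
time_s: 23.55
ee_pos: [477.1, 303.3, 14.5]
ee_rot: [180.0, 0.0, -177.6]
force: [-0.5, 0.2, 1.3]
gripper_width: 26.0
gripper_force: 15.0
```

```bash
python3 -m jog '{"jaw":[27,30,38,50,60,60,80,91,91,91],"slide":[[0,0,0.01],[0,0,0],[0,0,0],[0,0,0],[0,0,0],[0,0,-0.4],[0,0,-0.8],[0,0,-1],[0,0,-1],[0,0,-0.3]],"spin":[0,0,0,0,0,0,0,0,0,0]}' >/dev/null
python3 -m jog '{"jaw":[91,91],"slide":[[0,0,0],[0,0,0]],"spin":[0.53,0]}' >/dev/null
python3 to.py 446 8.5 60 178.2
```

```text
t 24.75 pos [476.8 303.  119.1] rot [180.    0.  178.2] F [-0.4  0.  -0.4] w 90.7 g 0.0
slide units [ 0.712 -9.846  1.97 ] spin -0.004
```

```bash
python3 -m jog '{"jaw":[91,91,91,91,91,91,91,91,91,91],"slide":[[0.04,-0.5,0],[0.07,-0.95,0],[0.07,-0.95,0],[0.07,-0.95,0],[0.07,-0.95,0],[0.07,-0.95,0],[0.07,-0.95,0],[0.07,-0.95,0],[0.07,-0.95,0.2],[0.07,-0.95,0.5]],"spin":[0,0,0,0,0,0,0,0,0,0]}' >/dev/null
python3 -m jog '{"jaw":[91,91,91,91,91],"slide":[[0.07,-0.8,0.5],[0,0,0.5],[0,0,0.3],[0,0,0],[0,0,0]],"spin":[0,0,0,0,0]}' >/dev/null
python3 to.py 446 8.5 11.5 178.2
python3 - <<'E'
from h import *
cv2.imwrite("pics/side5.png",cv2.resize(env.grab_frame("side")[150:460,200:460,::-1],None,fx=1.9,fy=1.9,interpolation=cv2.INTER_CUBIC))
E
```

```text
t 26.25 pos [445.3   8.6  58.9] rot [180.   -0.  178.2] F [0.5 0.9 0.1] w 91.1 g 0.0
slide units [-0.025 -0.003  1.58 ] spin 0.003
```

View pics/side5.png

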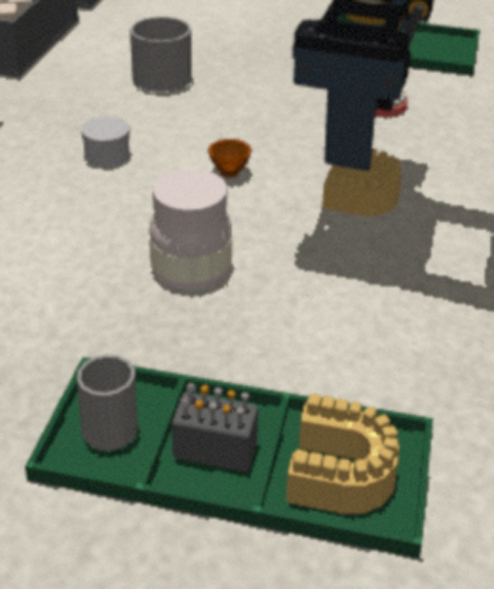

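The bur block stands flat in the middle bay at (215,430), and the gripper straddles the upper model at (360,185). I'll grasp it.

```bash
python3 -m jog '{"jaw":[91,91,91,91,91,75,65,50,50,50],"slide":[[0,0,0.4],[0,0,0.6],[0,0,0.38],[0,0,0.15],[0,0,0],[0,0,0],[0,0,0],[0,0,0],[0,0,0],[0,0,0]],"spin":[0,0,0,0,0,0,0,0,0,0]}' 15
python3 -m jog '{"jaw":[50,50,50,50],"slide":[[0,0,0],[0,0,0],[0,0,0],[0,0,0]],"spin":[0,0,0,0]}'
python3 -m jog '{"jaw":[50,50,50,50,50,50],"slide":[[0,0,-0.1],[0,0,-0.4],[0,0,-0.8],[0,0,-1],[0,0,-0.8],[0,0,0]],"spin":[0,0,0,0,0,-0.25]}'
python3 to.py 422.2 -286.1 45 180.16
```

```text
time_s: 27.3
ee_pos: [445.5, 8.5, 13.2]
ee_rot: [180.0, 0.0, 178.2]
force: [0.4, 0.0, 1.7]
gripper_width: 55.8
gripper_force: 15.0
time_s: 27.7
ee_pos: [445.5, 8.5, 13.2]
ee_rot: [180.0, 0.0, 178.2]
force: [0.2, 1.5, 4.7]
gripper_width: 56.2
gripper_force: 15.0
time_s: 28.3
ee_pos: [447.4, 8.5, 108.7]
ee_rot: [180.0, 0.4, -179.8]
force: [1.0, 0.0, -1.1]
gripper_width: 56.0
gripper_force: 15.0
t 28.3 pos [447.4   8.5 108.7] rot [ 180.     0.4 -179.8] F [ 1.   0.  -1.1] w 56.0 g 15.0
slide units [ 0.878 -9.817  2.125] spin 0.007
```

```bash
python3 -m jog '{"jaw":[50,50,50,50,50,50,50,50,50,50],"slide":[[0.04,-0.45,0],[0.08,-0.9,0],[0.08,-0.9,0],[0.08,-0.9,0],[0.08,-0.9,0],[0.08,-0.9,0],[0.08,-0.9,0],[0.08,-0.9,0],[0.08,-0.9,0],[0.08,-0.9,0]],"spin":[0,0,0,0,0,0,0,0,0,0]}' >/dev/null
python3 -m jog '{"jaw":[50,50,50,50,50,50,50],"slide":[[0.08,-0.9,0.2],[0.04,-0.37,0.5],[0,0,0.5],[0,0,0.5],[0,0,0.1],[0,0,0],[0,0,0]],"spin":[0,0,0,0,0,0,0]}' >/dev/null
python3 to.py 422.2 -286.1 16.2 180.16
```

```text
t 30.0 pos [ 420.2 -286.3   52.4] rot [-180.     0.  -179.8] F [-0.9  0.1 -1.2] w 56.1 g 15.0
slide units [-0.067  0.006  1.207] spin 0.003
```

```bash
python3 -m jog '{"jaw":[50,50,50,50,50,50,50],"slide":[[-0.06,0,0.3],[0,0,0.4],[0,0,0.25],[0,0,0.12],[0,0,0.05],[0,0,0],[0,0,0]],"spin":[0,0,0,0,0,0,0]}'
python3 - <<'E'
from h import *
cv2.imwrite("pics/top5.png",cv2.resize(env.grab_frame("top")[200:380,400:540,::-1],None,fx=3,fy=3,interpolation=cv2.INTER_CUBIC))
E
python3 -m jog '{"jaw":[50,50],"slide":[[0,0,0.03],[0,0,0]],"spin":[0,0]}'
```

```text
time_s: 30.7
ee_pos: [421.8, -286.3, 18.5]
ee_rot: [-180.0, 0.0, -179.8]
force: [-0.6, 0.7, -1.2]
gripper_width: 55.9
gripper_force: 15.0
time_s: 30.95
ee_pos: [421.7, -286.2, 17.5]
ee_rot: [-180.0, 0.0, -179.8]
force: [-0.3, -0.6, -1.6]
gripper_width: 56.1
gripper_force: 15.0
```

```bash
python3 -m jog '{"jaw":[50,50],"slide":[[0,0,0.03],[0,0,0]],"spin":[0,0]}'
python3 -m jog '{"jaw":[50,50],"slide":[[0,0,0.02],[0,0,0]],"spin":[0,0]}'
python3 -m jog '{"jaw":[50,50],"slide":[[0,0,0.01],[0,0,0]],"spin":[0,0]}'
```

```text
time_s: 31.15
ee_pos: [421.6, -286.1, 16.5]
ee_rot: [180.0, -0.0, -179.8]
force: [-0.6, 0.4, -1.2]
gripper_width: 55.9
gripper_force: 15.0
time_s: 31.35
ee_pos: [421.7, -286.2, 16.2]
ee_rot: [-180.0, 0.0, -179.8]
force: [-1.8, 0.8, 2.2]
gripper_width: 56.1
gripper_force: 15.0
time_s: 31.55
ee_pos: [421.7, -286.2, 16.2]
ee_rot: [-180.0, 0.0, -179.8]
force: [-1.4, 1.0, 4.2]
gripper_width: 55.8
gripper_force: 15.0
```

```bash
python3 -m jog '{"jaw":[58,60,64,70,80,80,80,80,80,80],"slide":[[0,0,0],[0,0,0],[0,0,0],[0,0,0],[0,0,0],[0,0,-0.2],[0,0,-0.6],[0,0,-1],[0,0,-1],[0,0,-1]],"spin":[0,0,0,0,0,0,0,0,0,0]}' >/dev/null
python3 -m jog '{"jaw":[80,80],"slide":[[0,0,0],[0,0,0]],"spin":[0,0]}' >/dev/null
python3 to.py 663.9 8.7 60 180.16
```

```text
t 32.75 pos [ 421.7 -286.2  130.3] rot [-180.     0.1 -179.8] F [-0.4  0.8 -0.5] w 80.1 g 0.0
slide units [-8.102  9.807  2.342] spin 0.001
```

```bash
python3 -m jog '{"jaw":[80,80,80,80,80,80,80,80,80,80],"slide":[[-0.4,0.5,0],[-0.8,0.97,0],[-0.8,0.97,0],[-0.8,0.97,0],[-0.8,0.97,0],[-0.8,0.97,0],[-0.8,0.97,0],[-0.8,0.97,0],[-0.8,0.97,0.2],[-0.8,0.97,0.5]],"spin":[0,0,0,0,0,0,0,0,0,0]}' >/dev/null
python3 -m jog '{"jaw":[80,80,80,80,80,80],"slide":[[-0.5,0.58,0.5],[0,0,0.5],[0,0,0.5],[0,0,0.1],[0,0,0],[0,0,0]],"spin":[0,0,0,0,0,0]}' >/dev/null
python3 to.py 663.9 8.7 11.5 180.16
python3 - <<'E'
from h import *
cv2.imwrite("pics/side6.png",cv2.resize(env.grab_frame("side")[130:270,190:470,::-1],None,fx=2.6,fy=2.6,interpolation=cv2.INTER_CUBIC))
E
```

```text
t 34.35 pos [663.8   8.7  60.8] rot [ 180.     0.  -179.8] F [ 0.4 -0.4  0.5] w 80.1 g 0.0
slide units [-0.002  0.001  1.643] spin -0.001
```

View pics/side6.png

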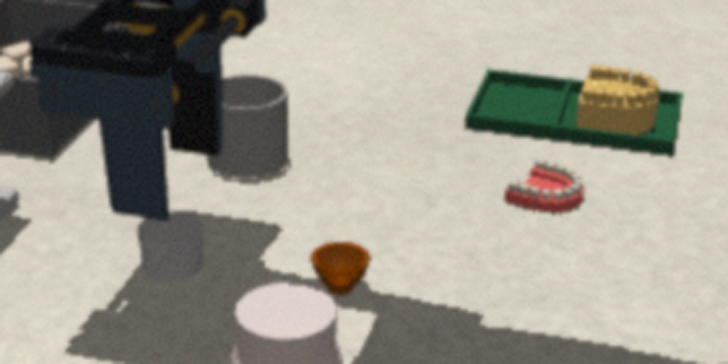

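The upper model stands in the two-bay tray at crop (617,100), and the gripper is above the tin at (170,245).

```bash
python3 -m jog '{"jaw":[80,80,80,80,75,60,50,36,36,36],"slide":[[0,0,0.4],[0,0,0.6],[0,0,0.45],[0,0,0.2],[0,0,0],[0,0,0],[0,0,0],[0,0,0],[0,0,0],[0,0,0]],"spin":[0,0,0,0,0,0,0,0,0,0]}' 15
python3 -m jog '{"jaw":[36,36,36,36],"slide":[[0,0,0],[0,0,0],[0,0,0],[0,0,0]],"spin":[0,0,0,0]}'
python3 -m jog '{"jaw":[36,36,36,36,36,36,36],"slide":[[0,0,-0.1],[0,0,-0.4],[0,0,-0.8],[0,0,-1],[0,0,-0.9],[0,0,0],[0,0,0]],"spin":[0,0,0,0,0,0,0]}'
python3 to.py 491.2 -285.9 50 180.16
```

```text
time_s: 35.4
ee_pos: [664.0, 8.9, 11.6]
ee_rot: [180.0, 0.0, -179.8]
force: [0.0, -0.3, 1.2]
gripper_width: 40.5
gripper_force: 15.0
time_s: 35.8
ee_pos: [664.0, 8.9, 11.6]
ee_rot: [180.0, 0.0, -179.8]
force: [0.1, -0.1, 4.0]
gripper_width: 40.6
gripper_force: 15.0
time_s: 36.5
ee_pos: [663.7, 8.9, 107.7]
ee_rot: [180.0, 0.1, -179.8]
force: [-0.3, 0.4, -0.8]
gripper_width: 40.2
gripper_force: 15.0
t 36.5 pos [663.7   8.9 107.7] rot [ 180.     0.1 -179.8] F [-0.3  0.4 -0.8] w 40.2 g 15.0
slide units [ 5.781 -9.808  1.923] spin 0.002
```

```bash
python3 - <<'E'
from h import *
a=env.grab_frame("side")[100:270,190:330,::-1]
cv2.imwrite("pics/side7.png",cv2.resize(a,None,fx=4,fy=3.5,interpolation=cv2.INTER_CUBIC))
E
```

```text
(no output)
```

View pics/side7.png

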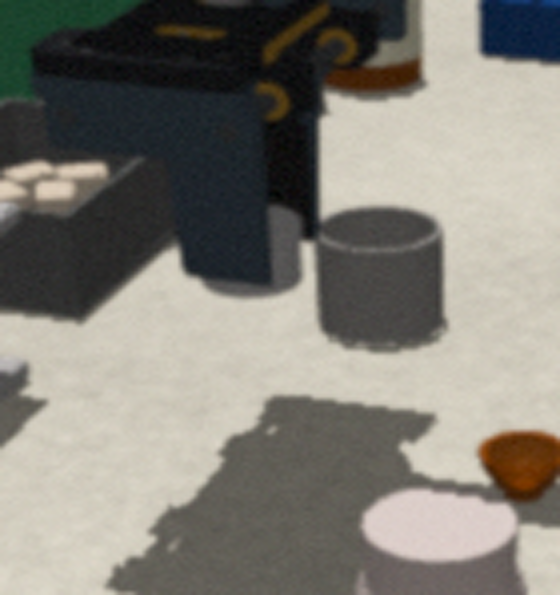

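The tin is held level between the fingers, with its lower rim visible below the tips at crop (255,290). I'll check by projection whether it slipped down or up.

```bash
python3 - <<'E'
from h import *
c=lambda P:((proj("side",P)-[190,100])*[4,3.5]).round()
for z in (90,93,96,99):print(z,min(0,0),max((c((663.7+20*np.cos(a),8.9+20*np.sin(a),z))[1] for a in np.linspace(0,6.3,90))),max(c((663.7+20*np.cos(a),8.9+20*np.sin(a),z))[0] for a in np.linspace(0,6.3,90)))
print(c((663.7+16,8.9+20+13.5,107.7)),c((663.7-16,8.9+33.5,107.7)))
E
```

```text
90 0 313.0 304.0
93 0 307.0 304.0
96 0 301.0 304.0
99 0 295.0 303.0
[177. 284.] [256. 294.]
```

```bash
python3 -m jog '{"jaw":[36,36,36,36,36,36,36,36,36,36],"slide":[[0.26,-0.45,0],[0.53,-0.9,0],[0.53,-0.9,0],[0.53,-0.9,0],[0.53,-0.9,0],[0.53,-0.9,0],[0.53,-0.9,0],[0.53,-0.9,0],[0.53,-0.9,0],[0.53,-0.9,0]],"spin":[0,0,0,0,0,0,0,0,0,0]}' >/dev/null
python3 -m jog '{"jaw":[36,36,36,36,36,36,36,36],"slide":[[0.53,-0.9,0.1],[0.22,-0.36,0.4],[0,0,0.5],[0,0,0.5],[0,0,0.3],[0,0,0.1],[0,0,0],[0,0,0]],"spin":[0,0,0,0,0,0,0,0]}' >/dev/null
python3 to.py 491.2 -285.9 14.6 180.16
```

```text
t 38.35 pos [ 491.6 -286.    50.5] rot [-180.     0.  -179.8] F [ 0.7 -0.6 -1. ] w 40.3 g 15.0
slide units [0.013 0.002 1.195] spin 0.004
```

```bash
python3 -m jog '{"jaw":[36,36,36,36,36,36,36],"slide":[[0.01,0,0.3],[0,0,0.4],[0,0,0.25],[0,0,0.12],[0,0,0.05],[0,0,0],[0,0,0]],"spin":[0,0,0,0,0,0,0]}'
python3 -m jog '{"jaw":[36,36],"slide":[[0,0,0.03],[0,0,0]],"spin":[0,0]}'
python3 -m jog '{"jaw":[36,36],"slide":[[0,0,0.02],[0,0,0]],"spin":[0,0]}'
python3 -m jog '{"jaw":[36,36],"slide":[[0,0,0.02],[0,0,0]],"spin":[0,0]}'
```

```text
time_s: 39.05
ee_pos: [491.2, -286.1, 16.8]
ee_rot: [-180.0, 0.0, -179.8]
force: [-0.8, -0.3, -0.7]
gripper_width: 40.3
gripper_force: 15.0
time_s: 39.25
ee_pos: [491.0, -286.0, 15.8]
ee_rot: [-180.0, 0.0, -179.8]
force: [-0.2, -0.6, -0.4]
gripper_width: 40.1
gripper_force: 15.0
time_s: 39.45
ee_pos: [490.9, -286.0, 15.1]
ee_rot: [180.0, 0.0, -179.8]
force: [0.9, -0.0, -0.7]
gripper_width: 40.3
gripper_force: 15.0
time_s: 39.65
ee_pos: [491.0, -286.0, 14.5]
ee_rot: [-180.0, 0.0, -179.8]
force: [-0.2, 0.4, 0.3]
gripper_width: 40.6
gripper_force: 15.0
```

```bash
python3 -m jog '{"jaw":[36,42,44,50,60,75,75,75,75,75],"slide":[[0,0,0.01],[0,0,0],[0,0,0],[0,0,0],[0,0,0],[0,0,0],[0,0,-0.3],[0,0,-0.8],[0,0,-1],[0,0,-1]],"spin":[0,0,0,0,0,0,0,0,0,0]}'
python3 -m jog '{"jaw":[75,75,75,75,75,75,75,75,75,75],"slide":[[0,0.6,-0.8],[0,1,-0.8],[0,1,-0.5],[0,1,0],[0,1,0],[0,1,0],[0,1,0],[0.5,1,0],[0.5,0.5,0],[0,0,0]],"spin":[0,0,0,0,0,0,0,0,0,0]}'
python3 - <<'E'
from h import *
s=env.grab_frame("side");t=env.grab_frame("top")
cv2.imwrite("pics/side8.png",s[:,:,::-1]);cv2.imwrite("pics/top8.png",t[:,:,::-1])
a=cv2.resize(s[150:200,360:460],None,fx=5,fy=5,interpolation=cv2.INTER_CUBIC);b=cv2.resize(s[330:450,210:440],(500,260));c=cv2.resize(t[225:350,430:500],(300,510))[:, :, ::-1]
o=np.zeros((510,800,3),np.uint8);o[:250,:500]=a[...,::-1];o[250:,:500]=b[...,::-1];o[:,500:]=c
cv2.imwrite("pics/fin.png",o)
E
```

```text
time_s: 40.65
ee_pos: [490.8, -285.9, 108.6]
ee_rot: [180.0, -0.0, -179.8]
force: [0.3, -0.8, 0.1]
gripper_width: 75.3
gripper_force: 0.0
time_s: 41.65
ee_pos: [458.4, -41.4, 170.7]
ee_rot: [180.0, -0.0, -179.7]
force: [1.0, -0.9, 1.1]
gripper_width: 74.9
gripper_force: 0.0
```

View pics/fin.png

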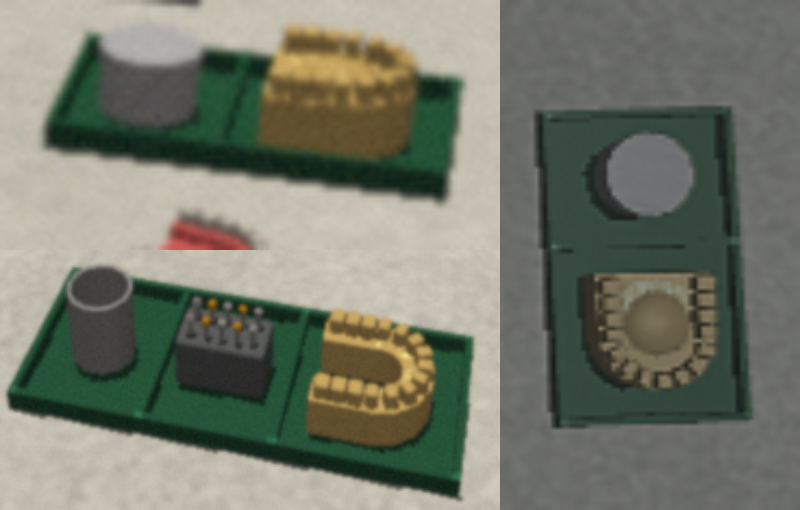

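View pics/side8.png

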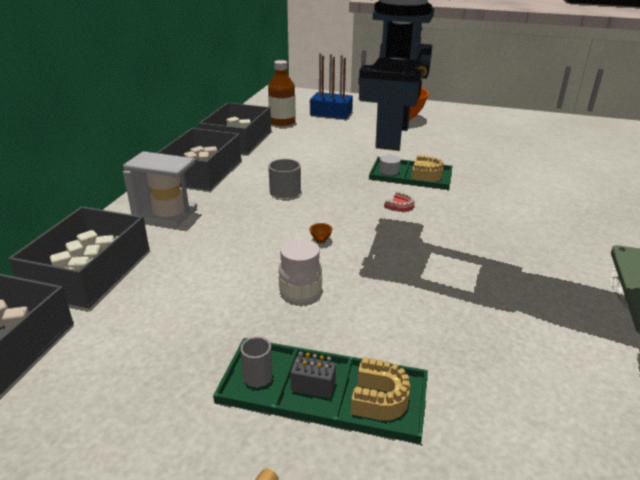

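All five items stand flat in their bays: ring (257,362), bur block (314,375) and horseshoe (380,390), tin (390,165) and upper model (428,168). The jar and wide ring haven't moved, and the arm is clear.

```bash
python3 -c "
from workcell import env
print(env.job_done())"
```

```text
the job is handed in; nothing more can be done
None
```

Both case trays are made up as asked and handed in at about 42 s; the final pictures show all five items upright and flat in their bays, with the wide ring and the jar where they were.

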